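# Push the cup rack back into its place by the tub

## Task

Push the wooden cup rack along the counter with your fingertips, back to its place: its long back side flat against the brick kerb, and its end snug against the end of the green storage tub. Only slide it, do not lift it: the cups ride along on it untouched and must stay standing upside down as they are. Leave the tub, kettle, jebena and coffee tin where they stand.

Things in the scene. Friction and masses are not known exactly. Their poses are not given: they have to be found in the camera images.
- rack: wooden cup rack: loose slatted tray, 150 mm deep (x), 260 long (y), 62 high; the four outer sides are flat and upright (solid to 34 mm, then a rail at 50 to 62 mm in the same plane). With its cups 0.65 to 0.9 kg, slides at 3 to 7 N. Origin centre of underside, z up; +x side is the back, which goes to the kerb. Starts 20 mm or more off the kerb, turned up to 17 deg from it
- rack_back_left (a point): the rack's back corner at its +y end, at counter height (75 mm along x and 130 mm along y from the rack's origin)
- rack_back_right (a point): the rack's back corner at its -y end, at counter height
- kerb: brick kerb along the counter's far edge: a fixed straight course of bricks 102 mm deep (x), 1115 mm long (y), 65 mm high, turned by up to 6 degrees; origin at the centre of its underside, its -x side faces the robot
- kerb_face (a point): the middle of the kerb's flat upright face on the robot's side, at counter height; x points into the kerb (away from the robot), y along the kerb
- tub: green storage tub with latched lid, 190 mm deep (x), 260 long (y), 150 high, 6 kg; stands against the kerb near its left or right end, axes parallel to the kerb's, nothing between it and the rack. End walls flat and upright, 130 mm from the origin along y, up to 99 mm high; above that latches, rim and lid stand out up to 15 mm. Origin centre of underside
- kettle: aluminium kettle, body 160 mm in diameter, 195 mm high to the bail handle, spout to its -x reaching 141 mm from the axis; stands by the kerb on the rack's other side from the tub, 70 mm or more from the rack. Origin under its centre. Bystander
- jebena: dark clay coffee pot in a woven ring, widest 120 mm, 197 mm high, handle to +x reaching 73 mm from the axis, spout to -x reaching 80 mm; stands to the left, between robot and tub or kettle. Origin under its centre. Bystander
- tin: round steel coffee tin, 94 mm in diameter, 112 mm high, to the right, between robot and tub or kettle. Origin under its centre. Bystander
- cup1: a small handleless white coffee cup standing upside down on the rack's slats, 56 mm across its mouth, 46 mm tall; loose, 50 g; origin at the centre of its mouth (underside), z up; its top is 80 mm above the counter
- cup2: a small handleless white coffee cup standing upside down on the rack's slats, 56 mm across its mouth, 46 mm tall; loose, 50 g; origin at the centre of its mouth (underside), z up; its top is 80 mm above the counter
- cup3: a small handleless white coffee cup standing upside down on the rack's slats, 56 mm across its mouth, 46 mm tall; loose, 50 g; origin at the centre of its mouth (underside), z up; its top is 80 mm above the counter
- cup4: a small handleless white coffee cup standing upside down on the rack's slats, 56 mm across its mouth, 46 mm tall; loose, 50 g; origin at the centre of its mouth (underside), z up; its top is 80 mm above the counter
- cup5: a small handleless white coffee cup standing upside down on the rack's slats, 56 mm across its mouth, 46 mm tall; loose, 50 g; origin at the centre of its mouth (underside), z up; its top is 80 mm above the counter
Mind the look-alikes: they are no part of the job. What is shaped like the cup5 but blue is not meant.

How it is judged:
By the outcome, as a careful person would: the job done as asked, in the order asked, and still so for the second after the job is handed in, with the robot touching nothing.
It also fails if it takes over 67 s, if anything falls off the work surface, if the arm or the gripper's body presses on something with over 40 N, if the wrist force passes 120 N, or if a joint passes its speed limit or range.

## Robot

A 6-joint arm with a two-finger parallel gripper is mounted at the origin on the work surface. World frame = base frame: x ahead of the robot, y to its left, z up, the work surface at z = 0. Lengths are in m, angles in rad, forces in N, time in s.
With the tool pointing down it reaches from about 0.325 to 0.85 m from the base axis. Payload 4.4 kg.
Tool frame: the origin (TCP) lies on the centre line of the jaws, within the pads' length; the fingertips stand 11 mm ahead of it and the grasp point (between the pads) lies 8 mm behind it; z points along the fingers, y is the line along which they close (so a half turn about z gives the same grasp; the last joint's range is limited). The gripper opens to 94 mm and grips with 3 to 60 N. Pads are 16 mm wide; open, the fingers measure 119 mm over their backs; the gripper's body (75 mm by 177 mm) begins 78 mm behind the grasp point.
Start: joints at [-1.371, 0.207, 1.542, -0, 1.393, -0.15], TCP at [0.198, -0.54, 0.216] pointing down, gripper open.
Joint ranges: [-2.73, 2.73], [-0.86, 2.22], [0.23, 2.46], [-1.11, 4.25], [0.08, 2.63], [-2.82, 2.82]. Speed limits (rad/s): [2.79, 2.79, 3.14, 3.14, 3.14, 3.14].

## Interface

Orientations are given as a unit quaternion [w, x, y, z].
In Python, from station import ctrl, optics, order gives the robot as it stands.
- The arm moves only by the tool apply_moves, never from a script. Its argument "rows" is a list that holds one entry, the list of rows, each a list of 7 numbers: the shift along the tool's x, y, z each as a share of 10 cm, from -1 to 1, then the turn, a rotation vector about the tool's x, y, z each as a share of 180 degrees, from -1 to 1, then the opening, from 0 (shut) to 1 (fully open). A call has 1 to 20 rows; each row shifts and turns the commanded pose from where the row before left it, along the tool's axes as they then stand; what a row does not reach is not made up. A row lasts 1/8 s, in which the tool goes at most 62.5 mm and 10.7 degrees, less where a joint would pass 70% of its speed; a pose out of reach is approached as far as the arm can. A call with a number of a shift or a turn outside -1 to 1 is refused whole. A call with a gripper value outside its range is refused whole. The fingers move at their own pace and stop on an object; "newtons" is the grip in N (left out, the last holds). Time passes only in rows, so rows that do not move let the fingers close. It gives the time, the measured TCP pose, the force, the opening and the grip force at its end, in the units of the state.
- ctrl.observe(): the state, without advancing time (a new reading comes with each control period).
- optics.snapshot(name): name is "side" or "top"; returns a dict with "image" (400x640x3 uint8, red, green, blue), "depth" (400x640 float32, m along the optical axis (not along the pixel's ray), 0 where there is no reading), "fx", "fy", "cx", "cy" (pixels), "R" (3x3) and "t" (3): a world point X has camera coordinates R X + t. Camera axes: x right, y down, z forward; pixel columns grow to the right and rows downward; lengths in m; the calibration is good to about 2 mm. A picture is of the moment at which its call begins.
- order.close_job(): hands the job in; it is judged then, once.
The state is a dict: "time_s": time; "q": joint angles; "qvel": joint speeds; "tau": joint torques, N m; "position": TCP position; "eef_rot": TCP orientation; "wrist_force": force on the tool from outside, world axes, zero at the start; "wrist_torque": the same for the moment, N m; "grip_width": finger opening in m; "gripper_force": force on a finger pad.
Only numpy, scipy, OpenCV 4.12 (cv2) and the standard library are available. Lean on these libraries where they do the work, as an engineer would, in place of code of your own. Each camera call takes 0.05 s, during which the arm holds its last target. There are 200 camera calls.

## Working session

There is one attempt and no reset: what is moved stays moved. The work goes in short steps, Python scripts to look and compute and a tool call to move; the robot and the scene stay as the last step left them, time stands still between calls to the robot, and variables do not carry over. Pictures are saved under pics/ and viewed, at most 10 in all, crops included, and the job is handed in when it is done.

Besides the shell and the picture viewer there is one more tool, called as name(argument=value, ...) on one line, values as JSON. apply_moves: Moves the arm, as the interface text tells. Shift numbers are shares of 10 cm and turn numbers shares of 180 degrees, none past 1 either way. Its arguments: {"type":"object","properties":{"rows":{"type":"array","items":{"type":"array","items":{"type":"array","items":{"type":"number","minimum":-1,"maximum":1}}}},"newtons":{"type":"number"}},"required":["rows"]}

```bash
mkdir -p pics; cat > h.py <<'E'
import numpy as np, cv2
from station import ctrl, optics, order
def snap(n):
    s=optics.snapshot(n); np.savez('/tmp/%s.npz'%n,**s); return s
def load(n): return dict(np.load('/tmp/%s.npz'%n))
def world(s):
    d=s['depth']; v,u=np.mgrid[:400,:640]
    c=np.stack([(u-s['cx'])/s['fx']*d,(v-s['cy'])/s['fy']*d,d],-1)
    w=(c-s['t'])@s['R']; w[d==0]=np.nan; return w
E
python3 - <<'E'
from h import *
for n in ('side','top'):
    s=snap(n); cv2.imwrite(f'pics/{n}0.png',s['image'][...,::-1]); print(n,-s['R'].T@s['t'],s['R'][2],(s['depth']>0).mean())
print(ctrl.observe())
E
```

```text
side [0.12919424 0.79756529 0.84296813] [ 0.33489868 -0.68559594 -0.64637534] 0.99590234375
top [0.41671392 0.01158033 1.40929668] [ 0.09247029  0.0010217  -0.99571492] 0.99591796875
{'time_s': 0.1, 'q': array([-1.37051321e+00,  2.07341855e-01,  1.54277130e+00,  2.24587816e-05,
        1.39352321e+00, -1.50471318e-01]), 'qvel': array([ 0.00113314, -0.00213281, -0.00214141,  0.00028683,  0.00075004,
        0.00106214]), 'tau': array([ 1.74871943e-04, -3.71865070e+01, -2.82293361e+01,  7.00099301e-02,
        3.11923795e-02, -5.52627682e-05]), 'position': array([ 0.1974452 , -0.53929503,  0.21542177]), 'eef_rot': array([-1.02181270e-03,  9.84660626e-01,  1.74477529e-01, -1.43996218e-05]), 'wrist_force': array([-0.36208291,  0.43447493, -0.06854384]), 'wrist_torque': array([-0.01296746, -0.01803356,  0.009584  ]), 'gripper_force': 0.0, 'grip_width': 0.09370376056378082}
```

View pics/top0.png

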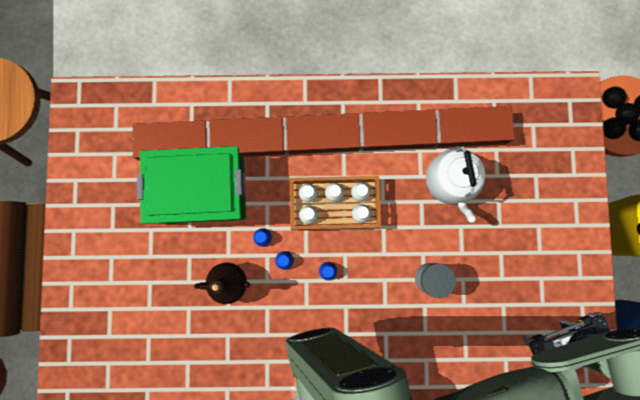

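View pics/side0.png

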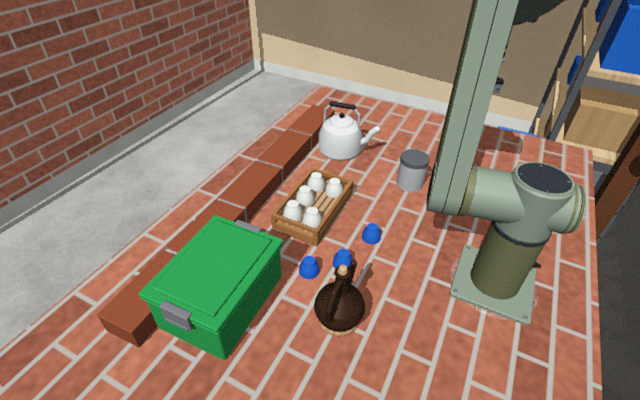

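Top view: the rack is at (335,203), with white cups at (306,192), (333,191), (361,191), (308,214) and (361,213). The green tub is to its left at (190,185), the kettle to its right at (458,178) and the kerb above at y≈130. The blue cups at (262,238), (284,261) and (327,271) stand on the counter and are look-alikes. The five white ones on the rack are the ones meant. Next I'll measure and confirm in a crop.

```bash
cat >> h.py <<'E'
def line(P): # fit y-direction line x=a+b*y robustly
    vx,vy,x0,y0=cv2.fitLine(P.astype(np.float32),cv2.DIST_HUBER,0,.001,.001).ravel()
    b=vx/vy; return x0-b*y0,b
def measure(s,rackbox=(0.42,0.80,-0.25,0.28)):
    w=world(s); x,y,z=w[...,0],w[...,1],w[...,2]; im=s['image'].astype(int)
    hsv=cv2.cvtColor(s['image'],cv2.COLOR_RGB2HSV)
    out={}
    g=(hsv[...,0]>45)&(hsv[...,0]<75)&(hsv[...,1]>150)&(z>.135)&(z<.165)
    P=w[g][:,:2]; out['tub']=(cv2.minAreaRect(P.astype(np.float32)),np.median(z[g]),g.sum())
    k=(z>.058)&(z<.072)&(hsv[...,0]<10)&(x>.6)
    n,lab,st,_=cv2.connectedComponentsWithStats(k.astype(np.uint8)); i=1+st[1:,4].argmax(); k=lab==i
    P=w[k]; out['kerb']=(cv2.minAreaRect(P[:,:2].astype(np.float32)),np.median(P[:,2]),k.sum())
    out['kmask']=k
    r=(z>.052)&(z<.070)&(hsv[...,0]>8)&(hsv[...,0]<25)&~k&(x>rackbox[0])&(x<rackbox[1])&(y>rackbox[2])&(y<rackbox[3])
    n,lab,st,_=cv2.connectedComponentsWithStats(r.astype(np.uint8),connectivity=8); i=1+st[1:,4].argmax()
    r=cv2.dilate((lab==i).astype(np.uint8),np.ones((3,3)))>0
    r=r&(z>.052)&(z<.07)&~k; out['rmask']=r
    P=w[r]; out['rack']=(cv2.minAreaRect(P[:,:2].astype(np.float32)),np.median(P[:,2]),r.sum())
    return out
E
python3 - <<'E'
from h import *
s=load('top'); w=world(s); m=measure(s)
for k in ('tub','kerb','rack'): print(k,m[k],'\n',cv2.boxPoints(m[k][0]).round(4).tolist())
hsv=cv2.cvtColor(s['image'],cv2.COLOR_RGB2HSV)
im=s['image'].copy(); im[m['rmask']]=[255,0,255]; im[m['kmask']]=[0,255,255]
a=np.vstack([s['image'][100:300,230:430],im[100:300,230:430]])
a=np.hstack([s['image'][110:290,230:430],im[110:290,230:430]])
cv2.imwrite('pics/c1.png',cv2.resize(a[...,::-1],None,fx=2,fy=2,interpolation=0))
# blue cups, counter, kettle, jebena, tin
b=(hsv[...,0]>105)&(hsv[...,0]<130)&(hsv[...,1]>150)&(w[...,2]>.03)&(w[...,2]<.06)&(w[...,0]<.75)
n,l,st,_=cv2.connectedComponentsWithStats(b.astype(np.uint8))
for i in range(1,n):
    if st[i,4]>20: print('blue',np.median(w[l==i],0))
for n_,(r0,r1,c0,c1) in dict(kettle=(145,228,420,495),jeb=(260,308,190,252),tin=(255,305,410,462)).items():
    q=w[r0:r1,c0:c1].reshape(-1,3); q=q[(q[:,2]>.03)&(q[:,2]<.3)]; print(n_,np.percentile(q,[1,99],axis=0).round(3).tolist())
print('counter',np.nanmedian(w[235:245,330:400,2]))
E
```

```text
tub (((0.5889574289321899, 0.37437939643859863), (0.2010609656572342, 0.26949337124824524), 2.05255389213562), np.float64(0.14867203071775498), np.int64(6936)) 
 [[0.4837000072002411, 0.5054000020027161], [0.4932999908924103, 0.2361000031232834], [0.6941999793052673, 0.24330000579357147], [0.6845999956130981, 0.5126000046730042]]
kerb (((0.7425085306167603, 0.2318323254585266), (0.10416821390390396, 0.6714907288551331), 2.0302436351776123), np.float64(0.06499493944280707), np.int64(6801)) 
 [[0.678600013256073, 0.565500020980835], [0.7024000287055969, -0.1054999977350235], [0.8065000176429749, -0.10189999639987946], [0.7827000021934509, 0.5691999793052673]]
rack (((0.5429369211196899, -0.02208113670349121), (0.1504366397857666, 0.2603870630264282), 0.7033071517944336), np.float64(0.061891963193152266), np.int64(1007)) 
 [[0.4661000072956085, 0.10719999670982361], [0.4693000018596649, -0.15320000052452087], [0.619700014591217, -0.15129999816417694], [0.616599977016449, 0.10899999737739563]]
blue [0.44510714 0.19117141 0.04302579]
blue [0.37797407 0.12735974 0.04356543]
blue [0.3450915  0.00068772 0.04307755]
kettle [[0.488, -0.438, 0.033], [0.71, -0.297, 0.197]]
jeb [[0.263, 0.219, 0.057], [0.372, 0.352, 0.196]]
tin [[0.277, -0.345, 0.034], [0.364, -0.255, 0.118]]
counter 0.0002403078273411248
```

View pics/c1.png

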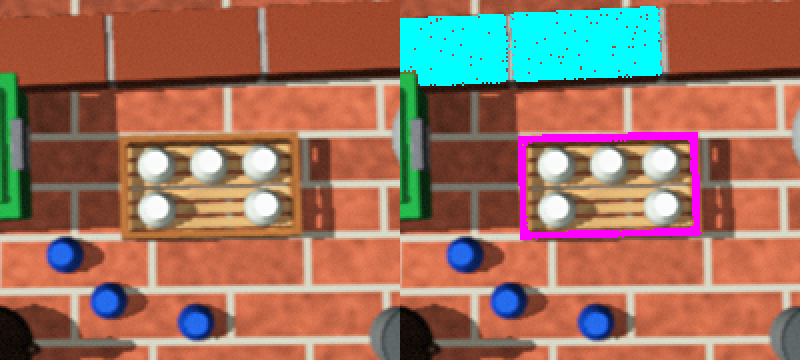

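The crop shows the rack with its five white cups (outlined magenta, corners about (525,137) to (697,235) in the crop), and the blue cups stand apart on the counter. All measured sizes match the description: rack 150×260 at z 62, kerb 104 deep at z 65, tub top at z 149.

In kerb axes (turned 2.03°), the rack must go about +81 mm toward the kerb and +135 mm toward the tub. First I'll align the tool with the kerb and go in front of the rack.

apply_moves(rows=[[[0,0,0,0,0,0.0335,1],[0,0,0,0,0,0.0335,1],[0,0,0,0,0,0.0334,1],[0.21,-0.42,0,0,0,0,1],[0.21,-0.42,0,0,0,0,1],[0.21,-0.42,0,0,0,0,1],[0.21,-0.42,0,0,0,0,1],[0.21,-0.42,0,0,0,0,1],[0.21,-0.42,0,0,0,0,1],[0.21,-0.42,0,0,0,0,1],[0.21,-0.42,0,0,0,0,1],[0.21,-0.42,0,0,0,0,1],[0.21,-0.42,0,0,0,0,1],[0.21,-0.42,0,0,0,0,1],[0.21,-0.42,0,0,0,0,1],[0,0,0,0,0,0,1],[0,0,0,0,0,0,1]]])

```text
time_s: 2.22
position: [0.4311, -0.0276, 0.216]
eef_rot: [0.0, 1.0, 0.018, -0.001]
wrist_force: [0.4, -0.5, -0.6]
grip_width: 0.0941
gripper_force: 0.0
```

apply_moves(rows=[[[0,0,0.4,0,0,0,1],[0,0,0.4,0,0,0,1],[0,0,0.4,0,0,0,1],[0,0,0.4,0,0,0,1],[0,0,0.2,0,0,0,1],[0,0,0.08,0,0,0,1],[0,0,0,0,0,0,1],[0.05,0,0,0,0,0,1],[0.05,0,0,0,0,0,1],[0.05,0,0,0,0,0,1],[0.05,0,0,0,0,0,1],[0,0,0,0,0,0,1]]])

```text
time_s: 3.72
position: [0.4522, -0.0266, 0.0286]
eef_rot: [0.0, 1.0, 0.018, 0.0]
wrist_force: [0.6, 0.2, 0.8]
grip_width: 0.0936
gripper_force: 0.0
```

apply_moves(rows=[[[0.02,0,0,0,0,0,1],[0.02,0,0,0,0,0,1],[0.02,0,0,0,0,0,1],[0.02,0,0,0,0,0,1],[0.03,0,0,0,0,0,1],[0.04,0,0,0,0,0,1],[0.04,0,0,0,0,0,1],[0.04,0,0,0,0,0,1],[0.04,0,0,0,0,0,1],[0.04,0,0,0,0,0,1],[0.04,0,0,0,0,0,1],[0.04,0,0,0,0,0,1],[0.04,0,0,0,0,0,1],[0.04,0,0,0,0,0,1],[0.04,0,0,0,0,0,1],[0.04,0,0,0,0,0,1],[0.04,0,0,0,0,0,1],[0.04,0,0,0,0,0,1]]])

```text
time_s: 5.98
position: [0.5108, -0.024, 0.0277]
eef_rot: [-0.0, 1.0, 0.018, -0.004]
wrist_force: [-8.7, -0.1, 7.3]
grip_width: 0.0942
gripper_force: 4.4
```

```bash
cat > m.py <<'E'
from h import *
import sys
s=snap('top'); m=measure(s)
k=load_k=np.array([0.9994,0.0355]); e=np.array([-0.0355,0.9994])
c,sz,a=m['rack'][0]; c=np.array(c); print('rack',m['rack'])
print('gap kerb %.4f gap tub %.4f'%(0.6232-c@k,0.0933-c@e))
o=ctrl.observe(); print(o['position'],o['wrist_force'],o['time_s'])
E
python3 m.py
```

```text
rack (((0.5952277779579163, -0.01842588186264038), (0.15063506364822388, 0.2606143653392792), 2.0686211585998535), np.float64(0.06156861640837912), np.int64(781))
gap kerb 0.0290 gap tub 0.1328
[ 0.51201394 -0.02407933  0.02771881] [-3.6862457   0.7962291   1.55138749] 6.025
```

apply_moves(rows=[[[0.03,0,0,0,0,0,1],[0.03,0,0,0,0,0,1],[0.03,0,0,0,0,0,1],[0.03,0,0,0,0,0,1],[0.03,0,0,0,0,0,1],[0.03,0,0,0,0,0,1],[0.02,0,0,0,0,0,1],[0.02,0,0,0,0,0,1],[0.02,0,0,0,0,0,1],[0,0,0,0,0,0,1]]])

```text
time_s: 7.28
position: [0.5355, -0.0233, 0.0276]
eef_rot: [-0.0, 1.0, 0.018, -0.003]
wrist_force: [-6.4, -0.1, 3.5]
grip_width: 0.0941
gripper_force: 3.2
```

apply_moves(rows=[[[0.01,0,0,0,0,0,1],[0.01,0,0,0,0,0,1],[0,0,0,0,0,0,1]]])

```text
time_s: 7.65
position: [0.5373, -0.0232, 0.0276]
eef_rot: [-0.0, 1.0, 0.018, -0.004]
wrist_force: [-6.1, -0.3, 4.1]
grip_width: 0.0939
gripper_force: 3.6
```

apply_moves(rows=[[[0.01,0,0,0,0,0,1],[0.01,0,0,0,0,0,1],[0,0,0,0,0,0,1]]])

```text
time_s: 8.02
position: [0.5392, -0.0231, 0.0276]
eef_rot: [-0.0, 1.0, 0.018, -0.004]
wrist_force: [-6.9, -0.4, 4.1]
grip_width: 0.0939
gripper_force: 3.5
```

apply_moves(rows=[[[0.01,0,0,0,0,0,1],[0.01,0,0,0,0,0,1],[0,0,0,0,0,0,1]]])

```text
time_s: 8.4
position: [0.5412, -0.023, 0.0276]
eef_rot: [-0.0, 1.0, 0.018, -0.004]
wrist_force: [-6.2, -0.0, 4.9]
grip_width: 0.0947
gripper_force: 3.6
```

```bash
python3 m.py
```

```text
rack (((0.6735741496086121, -0.01626826822757721), (0.24661681056022644, 0.2616058886051178), 2.032717227935791), np.float64(0.06128403554027196), np.int64(897))
gap kerb -0.0494 gap tub 0.1335
[ 0.54124015 -0.02302453  0.02762717] [-6.6381811  -0.18537401  4.93053346] 8.45
```

apply_moves(rows=[[[0.01,0,0,0,0,0,1],[0,0,0,0,0,0,1]]])

```text
time_s: 8.7
position: [0.5412, -0.023, 0.0276]
eef_rot: [-0.0, 1.0, 0.018, -0.005]
wrist_force: [-10.3, -0.8, 7.8]
grip_width: 0.0944
gripper_force: 5.0
```

apply_moves(rows=[[[0.01,0,0,0,0,0,1],[0,0,0,0,0,0,1]]])

```text
time_s: 8.95
position: [0.5411, -0.023, 0.0276]
eef_rot: [-0.0, 1.0, 0.018, -0.006]
wrist_force: [-12.5, -0.9, 10.5]
grip_width: 0.0943
gripper_force: 6.4
```

apply_moves(rows=[[[0.01,0,0,0,0,0,1],[0,0,0,0,0,0,1]]])

```text
time_s: 9.2
position: [0.5411, -0.023, 0.0276]
eef_rot: [-0.0, 1.0, 0.018, -0.007]
wrist_force: [-15.7, -0.7, 12.6]
grip_width: 0.0942
gripper_force: 7.7
```

The rack met the kerb at the expected place, and the force is rising with no further motion. Next I'll back off, lift, and go to the rack's −y end with the tool turned 90°.

apply_moves(rows=[[[-0.2,0,0,0,0,0,1],[-0.2,0,0,0,0,0,1],[0,0,-0.43,0,0,0,1],[0,0,-0.43,0,0,0,1],[0,0,-0.43,0,0,0,1],[0.28,0.4,0,0,0,0,1],[0.28,0.4,0,0,0,0,1],[0.28,0.4,0,0,0,0,1],[0.28,0.4,0,0,0,0,1],[0,0,0,0,0,-0.05,1],[0,0,0,0,0,-0.05,1],[0,0,0,0,0,-0.05,1],[0,0,0,0,0,-0.05,1],[0,0,0,0,0,-0.05,1],[0,0,0,0,0,-0.05,1],[0,0,0,0,0,-0.05,1],[0,0,0,0,0,-0.05,1],[0,0,0,0,0,-0.05,1],[0,0,0,0,0,-0.05,1]]])

```text
time_s: 11.58
position: [0.6253, -0.1806, 0.1572]
eef_rot: [0.0, 0.693, 0.721, 0.0]
wrist_force: [1.0, -0.9, -0.0]
grip_width: 0.0939
gripper_force: 0.0
```

```bash
cat > m2.py <<'E'
from h import *
# rack corners by rail points away from kerb: exclude points beyond the kerb face line
s=snap('top'); w=world(s); hsv=cv2.cvtColor(s['image'],cv2.COLOR_RGB2HSV)
k=np.array([0.9994,0.0355]); e=np.array([-0.0355,0.9994])
K=w[...,:2]@k; E=w[...,:2]@e; z=w[...,2]
r=(K<.699)&(K>.52)&(E>-.25)&(E<.26)&(z>.055)&(z<.068)
n,l,st,_=cv2.connectedComponentsWithStats(r.astype(np.uint8),connectivity=8); r=l==1+st[1:,4].argmax()
P=np.stack([K[r],E[r]],-1).astype(np.float32); print('rack in kerb axes',cv2.minAreaRect(P),r.sum())
print(P.min(0),P.max(0))
white=(hsv[...,1]<40)&(hsv[...,2]>150)&(z>.07)&(z<.09)&(K>.5)&(K<.7)&(E>-.2)&(E<.25)
n,l,st,_=cv2.connectedComponentsWithStats(white.astype(np.uint8))
print('cups',[(np.round([np.median(K[l==i]),np.median(E[l==i]),np.median(z[l==i])],3).tolist()) for i in range(1,n) if st[i,4]>15])
g=(hsv[...,0]>45)&(hsv[...,0]<75)&(hsv[...,1]>150)&(z>.135)&(z<.165)
print('tub',cv2.minAreaRect(np.stack([K[g],E[g]],-1).astype(np.float32)))
o=ctrl.observe(); print(o['position'],o['eef_rot'],o['wrist_force'],o['time_s'])
cv2.imwrite('pics/t_%d.png'%(o['time_s']*10),s['image'][...,::-1])
E
python3 m2.py
```

```text
rack in kerb axes ((0.6238976716995239, -0.03956744074821472), (0.15009373426437378, 0.2604444622993469), 0.04440398886799812) 814
[ 0.54878944 -0.16976207] [0.6989745  0.09061653]
cups [[0.655, -0.116, 0.079], [0.656, 0.037, 0.078], [0.655, -0.04, 0.079], [0.591, -0.115, 0.079], [0.592, 0.038, 0.079]]
tub ((0.5181972980499268, 0.35453495383262634), (0.2710762321949005, 0.3677685856819153), 89.734375)
[ 0.62521001 -0.18059479  0.15712204] [-6.14276254e-05  6.91430997e-01  7.22442504e-01  2.83420975e-05] [ 0.11928198 -0.98710684 -0.20660382] 11.625
```

apply_moves(rows=[[[0,0,0.4,0,0,0.0025,1],[0,0,0.4,0,0,0,1],[0,0,0.4,0,0,0,1],[0,0,0.1,0,0,0,1],[0,0,0,0,0,0,1],[0.04,0,0,0,0,0,1],[0.04,0,0,0,0,0,1],[0.04,0,0,0,0,0,1],[0.04,0,0,0,0,0,1],[0.02,0,0,0,0,0,1],[0.02,0,0,0,0,0,1],[0.02,0,0,0,0,0,1],[0.02,0,0,0,0,0,1],[0.02,0,0,0,0,0,1],[0.03,0,0,0,0,0,1],[0.04,0,0,0,0,0,1],[0.04,0,0,0,0,0,1],[0,0,0,0,0,0,1]]])

```text
time_s: 13.88
position: [0.6236, -0.1444, 0.0273]
eef_rot: [0.0, 0.697, 0.717, -0.001]
wrist_force: [-0.8, -5.1, 0.2]
grip_width: 0.0941
gripper_force: 2.2
```

```bash
python3 m2.py
```

```text
rack in kerb axes ((0.6239606738090515, -0.015674889087677002), (0.24099506437778473, 0.15007561445236206), 89.9830322265625) 691
[ 0.5489255  -0.13619441] [0.6989947  0.10481368]
cups [[0.655, -0.101, 0.079], [0.655, 0.052, 0.079], [0.654, -0.025, 0.079], [0.596, -0.092, 0.079], [0.591, 0.052, 0.079]]
tub ((0.6016560792922974, 0.3541754484176636), (0.2011355757713318, 0.27154412865638733), 0.1631968766450882)
[ 0.62365418 -0.14439243  0.02732537] [ 7.28212039e-06  6.97230793e-01  7.16846392e-01 -6.86207237e-04] [-2.41255    -4.65862996 -0.32602389] 13.925
```

apply_moves(rows=[[[0.03,0,0,0,0,0,1],[0.04,0,0,0,0,0,1],[0.04,0,0,0,0,0,1],[0.04,0,0,0,0,0,1],[0.04,0,0,0,0,0,1],[0.04,0,0,0,0,0,1],[0.04,0,0,0,0,0,1],[0.04,0,0,0,0,0,1],[0.04,0,0,0,0,0,1],[0.04,0,0,0,0,0,1],[0.04,0,0,0,0,0,1],[0.04,0,0,0,0,0,1],[0.04,0,0,0,0,0,1],[0.04,0,0,0,0,0,1],[0.04,0,0,0,0,0,1],[0.04,0,0,0,0,0,1],[0.04,0,0,0,0,0,1],[0.04,0,0,0,0,0,1],[0.04,0,0,0,0,0,1],[0.03,0,0,0,0,0,1]]])

```text
time_s: 16.42
position: [0.6213, -0.0667, 0.0273]
eef_rot: [0.0, 0.697, 0.717, -0.001]
wrist_force: [-2.3, -5.5, -1.1]
grip_width: 0.0942
gripper_force: 3.0
```

```bash
python3 m2.py
```

```text
rack in kerb axes ((0.624004602432251, 0.07283401489257812), (0.14977812767028809, 0.21997033059597015), 0.025564707815647125) 663
[ 0.5490748 -0.0371182] [0.69890374 0.1828029 ]
cups [[0.656, 0.052, 0.079], [0.656, -0.018, 0.079], [0.655, 0.129, 0.079], [0.592, 0.129, 0.079], [0.588, -0.037, 0.078]]
tub ((0.6014366745948792, 0.35474109649658203), (0.20159247517585754, 0.2724616527557373), 0.29608166217803955)
[ 0.62124155 -0.06627897  0.02730059] [-1.41622565e-04  6.97048271e-01  7.17023424e-01 -1.04738616e-03] [-3.00543764 -5.56633563 -0.96151848] 16.475
```

apply_moves(rows=[[[0.04,0,0,0,0,0,1],[0.04,0,0,0,0,0,1],[0.04,0,0,0,0,0,1],[0.04,0,0,0,0,0,1],[0.04,0,0,0,0,0,1],[0.04,0,0,0,0,0,1],[0.03,0,0,0,0,0,1],[0.03,0,0,0,0,0,1],[0.02,0,0,0,0,0,1],[0.02,0,0,0,0,0,1],[0,0,0,0,0,0,1]]])

```text
time_s: 17.85
position: [0.62, -0.0328, 0.0273]
eef_rot: [-0.0, 0.697, 0.717, -0.001]
wrist_force: [-2.4, -5.7, 0.7]
grip_width: 0.094
gripper_force: 3.0
```

apply_moves(rows=[[[0.01,0,0,0,0,0,1],[0.01,0,0,0,0,0,1],[0,0,0,0,0,0,1]]])

```text
time_s: 18.23
position: [0.6199, -0.031, 0.0272]
eef_rot: [-0.0, 0.697, 0.717, -0.002]
wrist_force: [-2.0, -6.5, 0.4]
grip_width: 0.0939
gripper_force: 3.2
```

apply_moves(rows=[[[0.01,0,0,0,0,0,1],[0.01,0,0,0,0,0,1],[0,0,0,0,0,0,1]]])

```text
time_s: 18.6
position: [0.6198, -0.029, 0.0272]
eef_rot: [-0.0, 0.697, 0.717, -0.002]
wrist_force: [-3.3, -6.8, 0.7]
grip_width: 0.0942
gripper_force: 3.2
```

apply_moves(rows=[[[0.01,0,0,0,0,0,1],[0.01,0,0,0,0,0,1],[0,0,0,0,0,0,1]]])

```text
time_s: 18.98
position: [0.6197, -0.027, 0.0272]
eef_rot: [-0.0, 0.697, 0.717, -0.002]
wrist_force: [-3.0, -6.1, 0.7]
grip_width: 0.0938
gripper_force: 3.3
```

apply_moves(rows=[[[0.01,0,0,0,0,0,1],[0,0,0,0,0,0,1]]])

```text
time_s: 19.23
position: [0.6197, -0.0261, 0.0272]
eef_rot: [-0.0, 0.697, 0.717, -0.002]
wrist_force: [-2.3, -6.9, -0.1]
grip_width: 0.094
gripper_force: 3.3
```

apply_moves(rows=[[[0.01,0,0,0,0,0,1],[0,0,0,0,0,0,1]]])

```text
time_s: 19.48
position: [0.6197, -0.0251, 0.0272]
eef_rot: [-0.0, 0.697, 0.717, -0.002]
wrist_force: [-2.2, -6.9, 0.1]
grip_width: 0.094
gripper_force: 3.3
```

apply_moves(rows=[[[0.01,0,0,0,0,0,1],[0,0,0,0,0,0,1]]])

```text
time_s: 19.73
position: [0.6196, -0.0242, 0.0272]
eef_rot: [-0.0, 0.697, 0.717, -0.002]
wrist_force: [-2.2, -6.5, 1.0]
grip_width: 0.0935
gripper_force: 3.4
```

apply_moves(rows=[[[0.01,0,0,0,0,0,1],[0,0,0,0,0,0,1]]])

```text
time_s: 19.98
position: [0.6197, -0.0241, 0.0273]
eef_rot: [0.0, 0.697, 0.717, -0.002]
wrist_force: [-3.5, -10.0, -0.3]
grip_width: 0.0937
gripper_force: 4.6
```

The rack met the tub wall where predicted, with the force rising and motion stopped. I'll retreat and check.

apply_moves(rows=[[[-0.1,0,0,0,0,0,1],[-0.3,0,0,0,0,0,1],[0,0,-0.45,0,0,0,1],[0,0,-0.45,0,0,0,1],[0,0,-0.45,0,0,0,1],[-0.2,-0.4,0,0,0,0,1],[-0.2,-0.4,0,0,0,0,1],[-0.2,-0.4,0,0,0,0,1],[-0.2,-0.4,0,0,0,0,1],[0,-0.4,0,0,0,0,1],[0,0,0,0,0,0,1]]])

```text
time_s: 21.35
position: [0.4223, -0.1463, 0.1621]
eef_rot: [-0.001, 0.698, 0.716, 0.001]
wrist_force: [0.6, -0.3, 0.5]
grip_width: 0.0934
gripper_force: 0.0
```

```bash
python3 m2.py; python3 - <<'E'
from h import *
import glob
a=load('top')['image'][90:300,130:430]; s=snap('side')['image'][90:340,120:400]
cv2.imwrite('pics/f1.png',cv2.resize(a[...,::-1],None,fx=2.6,fy=2.6)); cv2.imwrite('pics/f2.png',cv2.resize(s[...,::-1],None,fx=2.4,fy=2.4))
E
```

```text
rack in kerb axes ((0.6168164014816284, 0.09554256498813629), (0.16415350139141083, 0.2606714069843292), 0.017811208963394165) 903
[ 0.53469914 -0.03478993] [0.6989089  0.22585271]
cups [[0.656, 0.018, 0.079], [0.655, 0.095, 0.079], [0.656, 0.17, 0.08], [0.591, 0.018, 0.079], [0.591, 0.171, 0.079]]
tub ((0.6016117930412292, 0.3532349467277527), (0.20083306729793549, 0.2704755663871765), 0.05704929679632187)
[ 0.42401269 -0.14672999  0.16269193] [2.35763389e-04 6.97935710e-01 7.16159645e-01 1.02517662e-03] [0.41211582 0.43316289 0.44754844] 21.4
```

View pics/f1.png

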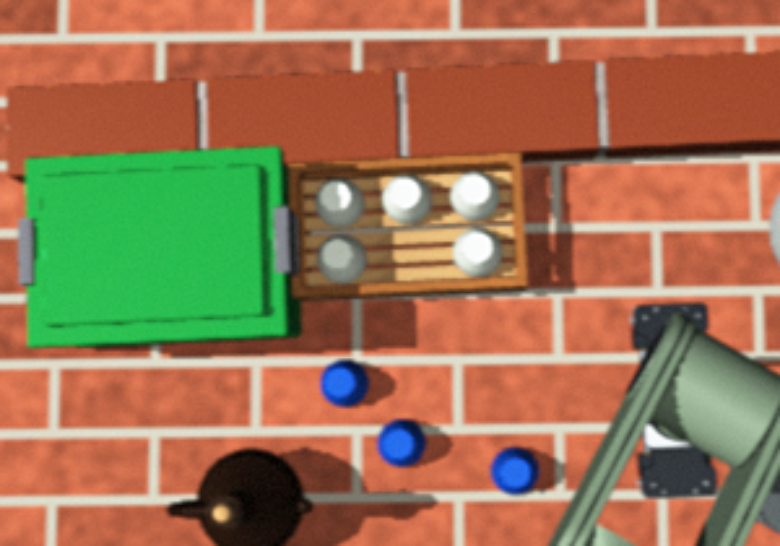

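View pics/f2.png

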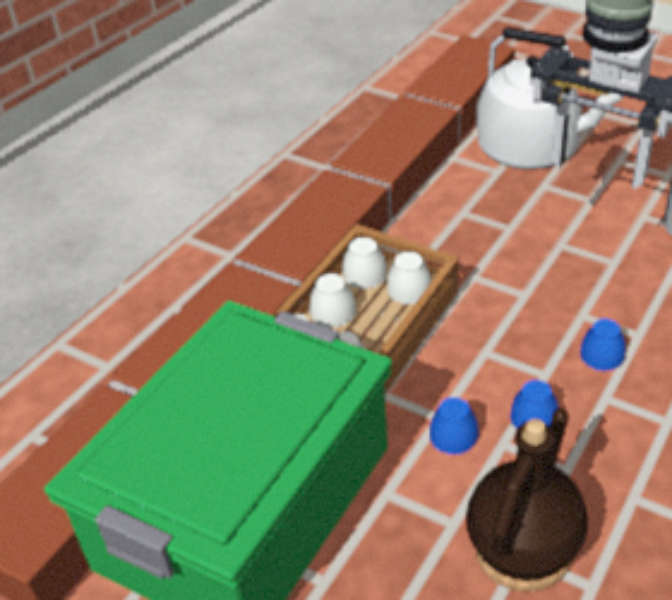

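Both final views show the rack flat along the kerb (back edge (290,163) to (523,152) in the crop) and its end against the tub, under the latch at (284,240). All five white cups stand, and the tub, kettle, jebena and blue cups show no sign of having moved. Measured, the rack is parallel to the kerb within 0.05°, cup tops are at 79–80 mm, and the tub is where it started within measurement error. I'll hand in.

```bash
python3 -c "
from station import order
print(order.close_job())"
```

```text
the job is handed in; nothing more can be done
None
```

I slid the rack flat against the kerb and up to the end of the tub, with all five cups still upside down in place, and handed the job in after about 21 s of robot time; the verdict was not shown.

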